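# Fit a cable gland, draw the mounting plate out to its tape mark and hold it down

### The job

A white mounting plate lies on the aluminium training stand with its drilled end sticking out over the edge. Drop the one cable gland that fits into the plate's hole, thread down and fully home on its flange, and let go of it; then slide the plate on outward, flat on the stand, until the red tape across it lies right along the stand's edge, so that a colleague can do up the nut and rail screws from below. Out there the plate tips over by itself, so finish while holding it, level and still on the stand, without letting go, and leave the screwdriver, pliers and ferrule box where they are.

Things in the scene. Friction and masses are not known exactly. Their poses are not given: they have to be found in the camera images.
- stand: Fixed training stand standing on the bench: frame of 30 mm aluminium profile with a flush white top panel, 340 mm (its x) by 360 mm (its y), flat top 90 mm above the bench. Origin at the centre of its underside, on the bench. Its -y side is the outward side, over whose edge the plate is drawn out.
- stand_edge (a point): Middle of the stand's outward (-y) top edge, at the height of the top; axes as the stand's. The edge runs along the stand's x and shows on both sides of the plate.
- plate: Loose white mounting plate lying flat on the stand, 180 (its x) by 380 (its y) by 6 mm, 0.7 to 0.95 kg with all that is fixed on it (duct, rail, power supply, terminals). Origin at the centre of its underside; -y is its drilled, outward end. Centre of mass about 9 mm from the origin towards -y (17 with the gland in): once that is past the stand's edge the plate tips unless held.
- supply (a point): Middle of the top of the power supply fixed on the plate, 64 mm above the plate's underside; the supply covers x -15 to 75, y -115 to -45 mm of the plate.
- terminals (a point): Middle of the top of the row of terminals on the plate, 54 mm above the plate's underside; it covers x 7 to 53, y 61 to 109 mm of the plate. Supply and terminals sit on a steel rail 35 mm wide, 7.5 mm high, middle at x 30, from y -115 to 175 mm.
- hole (a point): Centre of the gland hole's mouth, on the plate's top face, 160 mm from the plate's origin towards its -y end; a clear round hole 22 mm wide right through the 6 mm plate, with a 1 mm chamfer. It starts 45 to 80 mm beyond the stand's edge, with free space below.
- tape_near (a point): End of the middle line of the red tape at the plate's -x edge, on the underside. The tape is 10 mm wide and runs across the plate (along its x) 30 mm from the origin towards +y.
- tape_far (a point): The same at the plate's +x edge.
- duct_grip (a point): A good place to take the plate: the middle of the closed grey slotted wiring duct near its inner (+y) end, at x -45, y 140 mm of the plate, 26 mm above its top face. The duct is 40 mm wide (along the plate's x) and 40 mm high, firm enough to grip across from above, and runs from y -115 to 175 mm; its top is 14 mm above this point.
- gland_20: Loose nickel-plated cable gland standing upright on its thread end, 48 mm tall, 50 g: thread 20 mm wide and 12 mm long with a tapered start, then a hexagon flange 26 mm wide, then a round cap 24 mm wide from 24 to 44 mm above the thread end. Origin at the centre of the thread end, z up along the gland. Home in the hole its flange rests on the plate and its origin lies 6 mm below the plate's underside.
- gland_16: Like it, but thread 16 mm, flange 20 mm, cap 19 mm wide, 35 g: falls through the hole.
- gland_25: Like it, but thread 25 mm, flange 32 mm, cap 30 mm wide, 80 g: does not enter the hole.
- screwdriver: Red-handled screwdriver lying on the bench, 190 mm long along its x, 26 mm thick; origin under its middle. To be left alone.
- pliers: Red and yellow pliers lying on the bench, about 185 mm long along their x, 60 mm wide, 20 mm high; origin under the middle. To be left alone.
- ferrule_box: Round clear box of red ferrules on the bench, 90 mm wide, 28 mm high; origin at the centre of its underside. To be left alone.
Not all that is in view belongs to the job. Leave any blue or pink look-alike of the gland_20 alone.

How it is judged:
By the outcome, as a careful person would: the job done as asked, in the order asked, and still so for the second after the job is handed in, while the arm keeps its last pose, push and grip.
It also fails if it takes over 54 s, if anything falls off the work surface, if the arm or the gripper's body presses on something with over 40 N, if the wrist force passes 120 N, or if a joint passes its speed limit or range.

### The arm

A 6-joint arm with a two-finger parallel gripper is mounted at the origin on the work surface. World frame = base frame: x ahead of the robot, y to its left, z up, the work surface at z = 0. Lengths are in mm, angles in rad, forces in N, time in s.
With the tool pointing down it reaches from about 275 to 1000 mm from the base axis. Payload 8.4 kg.
Tool frame: the origin (TCP) lies between the finger pads; the fingertips stand 22 mm ahead of it and the grasp point (between the pads) lies 3 mm ahead of it; z points along the fingers, y is the line along which they close (so a half turn about z gives the same grasp; the last joint's range is limited). The gripper opens to 85 mm and grips with 20 to 120 N. Pads are 22 mm wide; open, the fingers measure 114 mm over their backs; the gripper's body (76 mm by 85 mm) begins 54 mm behind the grasp point. The pads swing forward as they close: fully open they stand 13 mm farther back than shut.
Start: joints at [-1.114, 0.353, 1.633, -0, 1.155, -0.002], TCP at [276.794, -560.369, 253.281] pointing down, gripper open.
Joint ranges: [-2.63, 2.63], [-0.92, 2.1], [0.06, 2.66], [-1.3, 4.44], [0, 2.69], [-3.02, 3.02]. Speed limits (rad/s): [2.22, 2.22, 2.79, 3.14, 3.14, 3.14].

### API

Orientations are given as [roll, pitch, yaw] about the fixed x, y, z axes, in that order (R = Rz(yaw) Ry(pitch) Rx(roll)).
In Python, from rig import r, grab_frame gives the robot as it stands.
- The arm moves only by the shell command python3 -m inch 'ROWS' [FORCE]. ROWS is JSON, a list of rows, each a list of 7 numbers: the turn, a rotation vector about the tool's x, y, z as a fraction of full scale, then the shift along the tool's x, y, z as a fraction of full scale, then the closure, from 0 (fully open) to 1 (shut). In form: [[rx, ry, rz, dx, dy, dz, fingers], ...]. A call has 1 to 8 rows; each row shifts and turns the commanded pose from where the row before left it, along the tool's axes as they then stand; what a row does not reach is not made up. Full scale, the value 1, is 2.5 cm for a shift and pi rad for a turn. A row lasts 1/12 s, in which the tool goes at most 41.7 mm and 7.16 degrees, less where a joint would pass 70% of its speed; a pose out of reach is approached as far as the arm can. A call with a number of a shift or a turn outside -1 to 1 is refused whole. A call with a gripper value outside its range is refused whole. The fingers move at their own pace and stop on an object; FORCE is the grip in N (left out, the last holds). Time passes only in rows, so rows that do not move let the fingers close. It gives the time, the measured TCP pose, the force, the opening and the grip force at its end, in the units of the state.
- r.sense(): the state, without advancing time (a new reading comes with each control period).
- grab_frame(name): name is "scene" or "side" or "wrist"; returns a dict with "pixels" (400x640x3 uint8, red, green, blue), "z_map" (400x640 float32, mm along the optical axis (not along the pixel's ray), 0 where there is no reading), "vertical_fov" (degrees; the focal length in pixels is half the picture's height over the tangent of half this angle, whatever the lens; pixels are square), "cx", "cy" (the principal point, pixels), "cam_to_world" (4x4, takes a point from camera to world coordinates). Camera axes: x right, y down, z forward; pixel columns grow to the right and rows downward; lengths in mm; the calibration is good to about 2 mm. A picture is of the moment at which its call begins.
- r.sign_off(): hands the job in; it is judged then, once.
The state is a dict: "clock": time; "qpos": joint angles; "qvel": joint speeds; "joint_efforts": joint torques, N m; "eef_pos": TCP position; "tcp_rot": TCP orientation; "contact_force": force on the tool from outside, world axes, zero at the start; "wrist_torque": the same for the moment, N m; "opening": opening from 0.0 (shut) to 1.0 (fully open); "grasp_force": force on a finger pad.
Only numpy, scipy, OpenCV 4.12 (cv2) and the standard library are available. Lean on these libraries where they do the work, as an engineer would, in place of code of your own. Each camera call takes 0.05 s, during which the arm holds its last target. There are 200 camera calls.

## Working session

There is one attempt and no reset: what is moved stays moved. The work goes in short steps, Python scripts to look and compute and a shell command to move; the robot and the scene stay as the last step left them, time stands still between calls to the robot, and variables do not carry over. Pictures are saved under pics/ and viewed, at most 10 in all, crops included, and the job is handed in when it is done.

```bash
ls; mkdir -p pics; cat > h.py <<'E'
import numpy as np, cv2
from rig import r, grab_frame
def grab(name):
    f=grab_frame(name); f['f']=200/np.tan(np.radians(f['vertical_fov'])/2); 
    np.savez(''+name+'.npz',**f); return f
def load(name): return dict(np.load(''+name+'.npz'))
def xyz(f):
    z=f['z_map'].astype(float); v,u=np.mgrid[:400,:640]
    P=np.stack([(u-f['cx'])/f['f']*z,(v-f['cy'])/f['f']*z,z,np.ones_like(z)],-1)
    W=(P@f['cam_to_world'].T)[...,:3]; W[z==0]=np.nan; return W
def save(f,n): cv2.imwrite('pics/'+n,f['pixels'][...,::-1])
E
python3 - <<'E'
from h import *
for n in("scene","side"):
    f=grab(n); save(f,n+'0.png'); print(n,f['f'],f['cam_to_world'].round(2).tolist())
print(r.sense())
E
```

```text
pics
scene 368.16330864961566 [[0.57, 0.54, -0.62, 1090.25], [0.82, -0.39, 0.42, -416.39], [-0.01, -0.74, -0.67, 753.88], [0.0, 0.0, 0.0, 1.0]]
side 443.7985630932822 [[0.84, -0.28, 0.46, 66.91], [-0.54, -0.42, 0.73, -793.39], [-0.01, -0.87, -0.5, 648.84], [0.0, 0.0, 0.0, 1.0]]
{'clock': 0.1, 'qpos': array([-1.11444780e+00,  3.53597070e-01,  1.63403269e+00,  1.09313852e-06,
        1.15519726e+00, -2.40724435e-03]), 'qvel': array([-0.00050749,  0.00067922, -0.0031622 ,  0.00054905,  0.00170899,
       -0.00058662]), 'joint_efforts': array([ 1.16478670e-03, -6.06354690e+01, -3.42821002e+01,  2.46598722e-05,
        3.95103227e-03, -2.72328208e-05]), 'eef_pos': array([ 276.59739715, -560.0344468 ,  252.63696696]), 'tcp_rot': array([-3.14035829e+00, -3.97095159e-06,  4.58755328e-01]), 'contact_force': array([ 0.65663331, -0.73525569, -0.04965685]), 'wrist_torque': array([ 0.01545146, -0.01421151,  0.03796375]), 'grasp_force': 0.0, 'opening': 0.9985998717641872}
```

View pics/scene0.png

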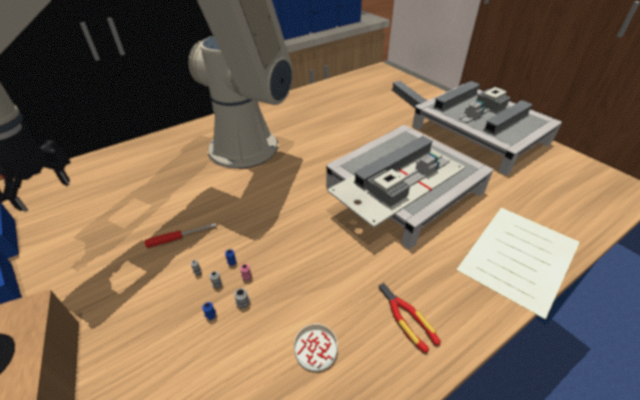

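View pics/side0.png

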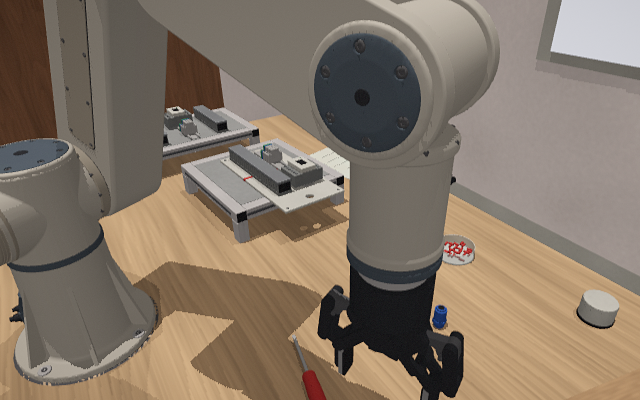

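The scene picture shows grey glands at about (196,267), (215,281) and (242,298), with look-alikes at (230,257), (209,311) and (245,272). The plate hole is at (358,202), the tape runs from about (402,170) to (425,187), and the duct runs from (360,178) to (428,142). In the side picture the arm hides the glands.

```bash
python3 - <<'E'
from h import *
f=load('scene'); W=xyz(f); px=f['pixels'].astype(int)
# glands
m=(W[...,2]>12)&(W[...,2]<70); m[:235]=0; m[330:]=0; m[:,:180]=0; m[:,270:]=0
n,l,st,c=cv2.connectedComponentsWithStats(m.astype(np.uint8))
for i in range(1,n):
    if st[i,4]<15: continue
    P=W[l==i]; top=P[P[:,2]>P[:,2].max()-8]
    cap=P[(P[:,2]>26)&(P[:,2]<42)]
    # width along image right axis
    rt=f['cam_to_world'][:3,0]; w=np.ptp(cap@rt) if len(cap) else 0
    print(c[i].round(),st[i].tolist(),'zmax',P[:,2].max().round(1),'topmean',top.mean(0).round(1),'w',w.round(1),px[l==i].mean(0).round())
# duct top & plate
reg=np.zeros((400,640),bool); reg[120:250,320:495]=1
for a,b,nm in((130,142,'duct'),(94,99,'plate'),(87,93,'stand'),(154,164,'supply')):
    k=reg&(W[...,2]>a)&(W[...,2]<b)
    n,l,st,c=cv2.connectedComponentsWithStats(k.astype(np.uint8))
    for i in np.argsort(-st[1:,4])[:2]+1:
        P=W[l==i]; R=cv2.minAreaRect(P[:,:2].astype(np.float32)); print(nm,len(P),'z',np.median(P[:,2]).round(1),R,cv2.boxPoints(R).round().tolist())
red=reg&(px[...,0]-px[...,1]>60)&(px[...,0]-px[...,2]>60)
print('red',red.sum(),W[red][::6].round(0).tolist())
for u,v in((358,202),(355,202),(361,202)): print(W[v,u].round(1))
E
```

```text
[230. 256.] [224, 249, 12, 15, 137] zmax 51.7 topmean [ 470.  -265.1   47.7] w 23.4 [ 62.  68. 100.]
[195. 266.] [190, 260, 11, 14, 108] zmax 50.7 topmean [ 450.4 -349.5   47. ] w 16.9 [119. 109.  98.]
[245. 271.] [239, 263, 13, 16, 149] zmax 52.9 topmean [ 533.3 -254.9   48.2] w 21.3 [145.  90.  93.]
[215. 278.] [209, 270, 13, 17, 156] zmax 52.0 topmean [ 510.8 -323.4   47.7] w 21.2 [116. 108.  98.]
[241. 297.] [234, 288, 16, 19, 234] zmax 53.2 topmean [ 594.5 -296.    48.9] w 27.9 [110. 104.  95.]
[208. 309.] [202, 301, 14, 18, 182] zmax 51.7 topmean [ 581.9 -369.    47.6] w 22.5 [ 58.  67. 102.]
duct 1281 z 137.2 ((541.9873046875, 264.65350341796875), (141.77822875976562, 293.7104797363281), 4.364714622497559) [[460.0, 406.0], [482.0, 113.0], [624.0, 124.0], [601.0, 416.0]]
duct 95 z 133.5 ((570.165771484375, 316.6402282714844), (64.38426208496094, 34.22266387939453), 49.23653030395508) [[536.0, 303.0], [562.0, 281.0], [604.0, 330.0], [578.0, 352.0]]
plate 2350 z 97.0 ((539.240478515625, 236.01629638671875), (183.63690185546875, 383.6507873535156), 3.771141767501831) [[435.0, 421.
[... 486 characters left out ...]
35156, 147.3721160888672), 51.962100982666016) [[391.0, 606.0], [507.0, 515.0], [596.0, 629.0], [480.0, 720.0]]
supply 215 z 155.1 ((575.4384765625, 156.86077880859375), (46.39753723144531, 69.23301696777344), 2.9380571842193604) [[550.0, 190.0], [554.0, 121.0], [600.0, 123.0], [597.0, 193.0]]
supply 1 z 155.2 ((554.8602294921875, 139.7206573486328), (0.0, 0.0), 0.0) [[555.0, 140.0], [555.0, 140.0], [555.0, 140.0], [555.0, 140.0]]
red 53 [[519.0, 265.0, 97.0], [526.0, 270.0, 95.0], [537.0, 263.0, 97.0], [588.0, 271.0, 98.0], [593.0, 266.0, 97.0], [601.0, 269.0, 97.0], [610.0, 272.0, 97.0], [617.0, 276.0, 96.0], [624.0, 268.0, 98.0]]
[477.2 148.3   1.5]
[473.7 139.3   3.8]
[559.9  82.8  97.3]
```

```bash
python3 - <<'E'
from h import *
f=load('scene'); im=f['pixels'][...,::-1]
a=cv2.resize(im[120:250,320:500],None,fx=4,fy=4,interpolation=cv2.INTER_CUBIC)
cv2.imwrite('pics/crop1.png',a)
E
```

```text
(no output)
```

View pics/crop1.png

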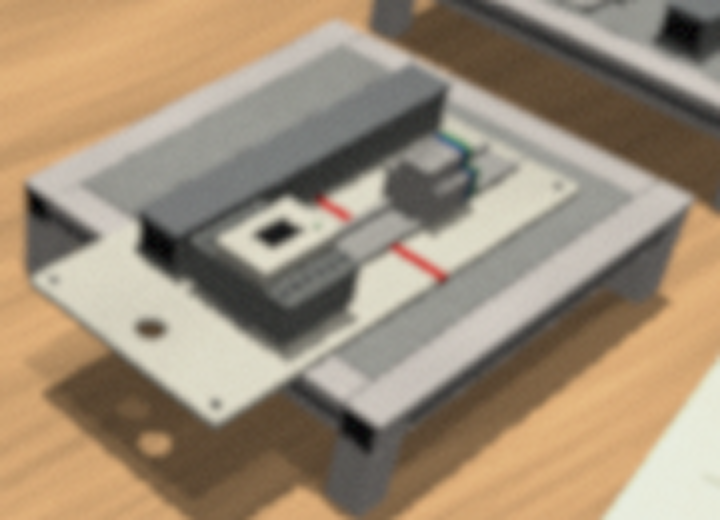

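The crop shows the plate drawn out with the hole at about (150,328) and red tape at (335,208) and (420,262). The measurements make gland_20 the middle grey one, near (511,-323).

```bash
python3 -m inch '[[0,0,0,0.9,-0.31,0,0.3],[0,0,0,0.9,-0.31,0,0.3],[0,0,0,0.9,-0.31,0,0.3],[0,0,0,0.9,-0.31,0,0.3],[0,0,0,0.9,-0.31,0,0.3],[0,0,0,0.9,-0.31,0,0.3],[0,0,0,0.9,-0.31,0,0.3],[0,0,0,0.9,-0.31,0,0.3]]'
python3 -m inch '[[0,0,0,0.9,-0.31,0,0.4],[0,0,0,0.9,-0.31,0,0.4],[0,0,0,0.9,-0.31,0,0.4],[0,0,0,0.9,-0.31,0,0.4],[0,0,-0.0375,0,0,0,0.4],[0,0,-0.0375,0,0,0,0.4],[0,0,-0.0375,0,0,0,0.4],[0,0,-0.0375,0,0,0,0.4]]'
python3 -m inch '[[0,0,-0.0375,0,0,0,0.4],[0,0,-0.0375,0,0,0,0.4],[0,0,-0.0375,0,0,0,0.4],[0,0,-0.0375,0,0,0,0.4],[0,0,-0.0375,0,0,0,0.4],[0,0,-0.0375,0,0,0,0.4],[0,0,0,0,0,0,0.4],[0,0,0,0,0,0,0.4]]'
python3 - <<'E'
from h import *
f=grab('wrist'); save(f,'w1.png'); print(f['cam_to_world'].round(2).tolist())
E
```

```text
clock: 0.77
eef_pos: [411.3, -424.0, 253.0]
tcp_rot: [-3.141, 0.0, 0.459]
contact_force: [0.1, -0.2, -0.2]
opening: 0.699
grasp_force: 0.0
clock: 1.43
eef_pos: [477.7, -357.0, 252.9]
tcp_rot: [-3.141, 0.0, 0.936]
contact_force: [1.1, -0.1, 0.2]
opening: 0.6
grasp_force: 0.0
clock: 2.1
eef_pos: [477.5, -357.3, 253.0]
tcp_rot: [-3.141, -0.0, 1.633]
contact_force: [0.3, 0.5, -0.1]
opening: 0.598
grasp_force: 0.0
[[1.0, 0.06, 0.02, 473.85], [0.06, -0.96, -0.28, -287.89], [-0.0, 0.28, -0.96, 374.4], [0.0, 0.0, 0.0, 1.0]]
```

View pics/w1.png

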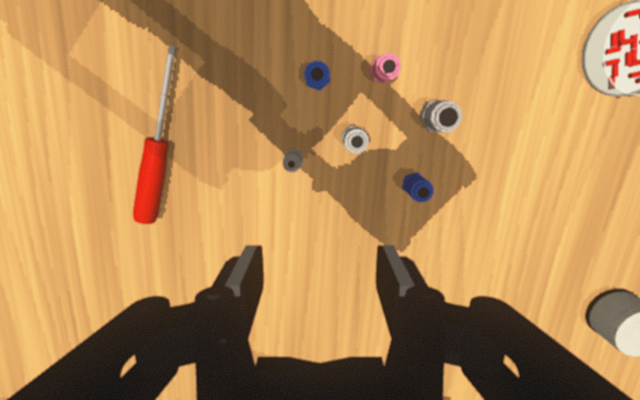

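The wrist picture shows gland_20 at (356,139), between gland_16 at (292,160) and gland_25 at (441,116), with blue look-alikes at (317,74) and (417,187).

```bash
python3 - <<'E'
from h import *
f=load('wrist'); W=xyz(f); 
m=(W[...,2]>12)&(W[...,2]<70); m[215:]=0; m[:,:270]=0; m[:,480:]=0
n,l,st,c=cv2.connectedComponentsWithStats(m.astype(np.uint8))
for i in range(1,n):
    if st[i,4]<30: continue
    P=W[l==i]; z=P[:,2]; top=P[z>43]
    print(c[i].round(),'zmax',z.max().round(1),'top',top.mean(0).round(1),cv2.minEnclosingCircle(top[:,:2].astype(np.float32)), 'cap w',np.ptp(P[(z>26),0]).round(1))
E
```

```text
[385.  67.] zmax 51.1 top [ 533.7 -254.6   47. ] ((534.3694458007812, -254.66159057617188), 11.803890228271484) cap w 23.3
[317.  75.] zmax 51.2 top [ 470.1 -265.    47. ] ((470.20538330078125, -264.8974304199219), 11.805362701416016) cap w 22.4
[441. 115.] zmax 51.2 top [ 593.6 -294.9   47.4] ((594.7271118164062, -295.0987854003906), 15.11633586883545) cap w 29.3
[355. 139.] zmax 51.4 top [ 511.5 -322.9   47.1] ((511.92962646484375, -323.26593017578125), 11.65582275390625) cap w 23.4
[293. 160.] zmax 51.3 top [ 450.2 -348.1   46.6] ((449.98406982421875, -348.7469177246094), 9.378520965576172) cap w 18.6
[418. 187.] zmax 51.2 top [ 581.6 -368.1   47. ] ((582.744873046875, -368.63323974609375), 12.096613883972168) cap w 23.9
```

```bash
python3 -m inch '[[0,0,0,0.64,0.73,0,0.4],[0,0,0,0.64,0.73,0,0.4],[0,0,0,0,0,0.9,0.4],[0,0,0,0,0,0.9,0.4],[0,0,0,0,0,0.9,0.4],[0,0,0,0,0,0.9,0.4],[0,0,0,0,0,0.9,0.4],[0,0,0,0,0,0,0.4]]'

```

```text
clock: 2.82
eef_pos: [509.7, -321.5, 136.6]
tcp_rot: [-3.136, -0.004, 1.634]
contact_force: [-1.5, 0.6, -0.4]
opening: 0.599
grasp_force: 0.0
```

```bash
python3 -m inch '[[0,0,0,0,0.04,0.8,0.4],[0,0,0,0,0.04,0.8,0.4],[0,0,0,0,0,0.8,0.4],[0,0,0,0,0,0.8,0.4],[0,0,0,0,0,0.7,0.4],[0,0,0,0,0,0,0.4],[0,0,0,0,0,0,0.4]]'

```

```text
clock: 3.4
eef_pos: [514.0, -322.9, 43.7]
tcp_rot: [-3.141, -0.001, 1.635]
contact_force: [0.4, -0.5, -0.5]
opening: 0.601
grasp_force: 0.0
```

```bash
python3 -m inch '[[0,0,0,0,-0.09,0.1,0.4],[0,0,0,0,0,0,0.4],[0,0,0,0,0,0,0.7],[0,0,0,0,0,0,0.85],[0,0,0,0,0,0,0.85],[0,0,0,0,0,0,0.85],[0,0,0,0,0,0,0.85],[0,0,0,0,0,0,0.85]]' 40
python3 -m inch '[[0,0,0,0,0,-0.2,0.85],[0,0,0,0,0,-0.5,0.85],[0,0,0,0,0,-1,0.85],[0,0,0,0,0,-1,0.85],[0,0,0,0,0,-1,0.85],[0,0,0,0,0,-1,0.85],[0,0,0,0,0,-1,0.85],[0,0,0,0,0,0,0.85]]'
```

```text
clock: 4.07
eef_pos: [512.2, -323.4, 41.7]
tcp_rot: [3.141, 0.001, 1.637]
contact_force: [-1.6, -0.5, 5.9]
opening: 0.266
grasp_force: 39.0
clock: 4.73
eef_pos: [514.1, -324.5, 189.5]
tcp_rot: [3.135, 0.005, 1.637]
contact_force: [1.0, -0.2, 0.6]
opening: 0.265
grasp_force: 39.2
```

```bash
python3 -m inch '[[0,0,0,0.5,0.1,0,0.85],[0,0,0,0.9,0.16,0,0.85],[0,0,0,0.9,0.16,0,0.85],[0,0,0,0.9,0.16,0,0.85],[0,0,0,0.9,0.16,0,0.85],[0,0,0,0.9,0.16,0,0.85],[0,0,0,0.9,0.16,0,0.85],[0,0,0,0.9,0.16,0,0.85]]'
python3 -m inch '[[0,0,0,0.9,0.16,0,0.85],[0,0,0,0.9,0.16,0,0.85],[0,0,0,0.9,0.16,0,0.85],[0,0,0,0.9,0.16,0,0.85],[0,0,0,0.9,0.16,0,0.85],[0,0,0,0.5,0.1,0,0.85],[0,0,0,0,0,0,0.85],[0,0,0,0,0,0,0.85]]'
python3 - <<'E'
from h import *
f=grab('wrist'); save(f,'w2.png'); print(f['cam_to_world'].round(2).tolist(), r.sense()['eef_pos'])
E
```

```text
clock: 5.4
eef_pos: [530.1, -149.4, 182.6]
tcp_rot: [-3.14, -0.001, 1.637]
contact_force: [0.9, -0.1, -0.4]
opening: 0.264
grasp_force: 39.2
clock: 6.07
eef_pos: [544.7, -24.7, 182.9]
tcp_rot: [-3.141, 0.0, 1.639]
contact_force: [0.0, -0.5, -0.2]
opening: 0.263
grasp_force: 39.2
[[1.0, 0.07, 0.02, 540.67], [0.07, -0.96, -0.28, 44.76], [-0.0, 0.28, -0.96, 304.29], [0.0, 0.0, 0.0, 1.0]] [544.76286042 -25.35398826 182.99400731]
```

View pics/w2.png

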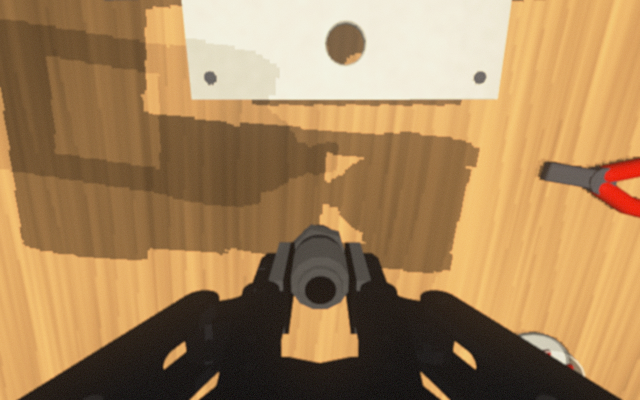

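The hole is at about (346,43) in the plate end. The gland hangs between the fingers, cap at (320,290) and thread end at about (317,235).

```bash
cat > hole.py <<'E'
from h import *
def plane(f,uv,z):
    uv=np.asarray(uv,float); d=np.c_[(uv[:,0]-f['cx'])/f['f'],(uv[:,1]-f['cy'])/f['f'],np.ones(len(uv))]@f['cam_to_world'][:3,:3].T
    o=f['cam_to_world'][:3,3]; return (o+d*((z-o[2])/d[:,2])[:,None])[:,:2]
E
python3 - <<'E'
from hole import *
f=load('wrist'); W=xyz(f); z=W[...,2]
pl=(z>92)&(z<102); pl[110:]=0
print('plate z',np.median(z[pl]))
zp=np.median(z[pl]); m=(~(z>zp-3))&(np.add.outer(np.zeros(400),np.arange(640))>180); m=m.astype(np.uint8)
n,l,st,c=cv2.connectedComponentsWithStats(m)
i=l[43,346]; print(st[i],c[i])
cn=cv2.findContours((l==i).astype(np.uint8),0,1)[0][0][:,0]
for zz in(96,97): print(cv2.fitEllipse(plane(f,cn,zz).astype(np.float32)))
# front edge direction of plate
v=[];
for u in range(215,480,5):
    col=np.where(pl[:,u])[0]; v.append((u,col.max()+.5))
q=plane(f,v,96); print('edge yaw',np.degrees(np.polyfit(q[:,0],q[:,1],1)[0]).round(2) if 0 else np.degrees(np.arctan(np.polyfit(q[:,0],q[:,1],1)[0])), q.mean(0))
# gland in hand
s=r.sense(); T=s['eef_pos']
k=(z>T[2]+2)&(z<T[2]+15)&(np.abs(W[...,0]-T[0])<9)&(np.abs(W[...,1]-T[1])<25); k[:200]=0
print('cap pts',k.sum(),'zmax',np.nanpercentile(z[k],[50,95,99]) if k.any() else 0)
tz=np.nanpercentile(z[k],98); P=W[k&(z>tz-4)]; print(P.mean(0)-T,P.min(0)-T,P.max(0)-T)
th=(z>T[2]-45)&(z<T[2]-24)&(np.hypot(W[...,0]-T[0],W[...,1]-T[1])<25)
P=W[th]; print('thread',len(P),P.mean(0)-T,P.min(0)-T,P.max(0)-T)
E
```

```text
plate z 96.69690132831852
[ 326   23   39   41 1234] [345.0834684   43.20178282]
((552.967041015625, 76.1761245727539), (20.830476760864258, 21.20403480529785), 43.2852668762207)
((552.9080200195312, 76.02527618408203), (20.730472564697266, 21.10223388671875), 43.28513717651367)
edge yaw 3.864269712183073 [555.56349119  46.48148677]
cap pts 2148 zmax [189.68826002 191.034044   191.37697627]
[0.62748288 1.91339072 7.04095425] [-8.87316866 -7.81730172  4.26393238] [ 8.96327301 10.01006685  9.29159767]
thread 204 [ -0.96530824  11.11712522 -27.9353043 ] [-12.35997345   2.85245665 -38.28753463] [ 12.03751771  13.98010727 -24.00513826]
```

```bash
python3 -m inch '[[0,0,0,0.8,0.12,0,0.85],[0,0,0,0.8,0.12,0,0.85],[0,0,0,0.8,0.12,0,0.85],[0,0,0,0.8,0.12,0.4,0.85],[0,0,0,0.8,0.12,0.4,0.85],[0,0,0,0,0,0.4,0.85],[0,0,0,0,0,0,0.85],[0,0,0,0,0,0,0.85]]'
python3 - <<'E'
from hole import *
f=grab('wrist'); save(f,'w3.png'); T=r.sense()['eef_pos'];print(T, r.sense()['tcp_rot'])
E
```

```text
clock: 6.78
eef_pos: [552.9, 74.4, 152.7]
tcp_rot: [-3.14, 0.001, 1.636]
contact_force: [0.5, -0.6, -0.6]
opening: 0.267
grasp_force: 39.2
[553.37996886  74.3110895  153.26159361] [-3.14094465e+00  3.63424661e-04  1.63601909e+00]
```

View pics/w3.png

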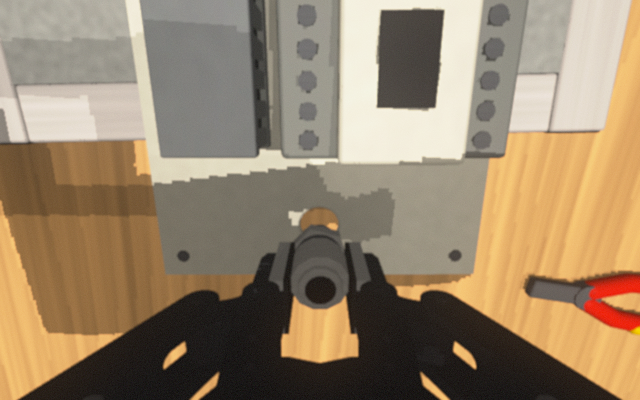

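The arc of the hole at (319,217) sits right behind the gland's thread, so they are lined up sideways. I'll lower it slowly and watch the force.

```bash
python3 -m inch '[[0,0,0,0.05,0,0.2,0.85],[0,0,0,0,0,0.2,0.85],[0,0,0,0,0,0.12,0.85],[0,0,0,0,0,0.08,0.85],[0,0,0,0,0,0,0.85]]'
python3 -m inch '[[0,0,0,0,0,0.08,0.85],[0,0,0,0,0,0.08,0.85],[0,0,0,0,0,0,0.85]]'
```

```text
clock: 7.25
eef_pos: [553.1, 76.5, 137.8]
tcp_rot: [-3.141, 0.0, 1.637]
contact_force: [0.3, -0.2, -0.8]
opening: 0.265
grasp_force: 39.2
clock: 7.5
eef_pos: [553.3, 76.8, 134.0]
tcp_rot: [-3.141, 0.0, 1.637]
contact_force: [-0.4, -0.6, -0.2]
opening: 0.268
grasp_force: 39.2
```

```bash
python3 -m inch '[[0,0,0,0,0,0.06,0.85],[0,0,0,0,0,0.06,0.85],[0,0,0,0,0,0.06,0.85],[0,0,0,0,0,0,0.85]]'
python3 -m inch '[[0,0,0,0,0,0.06,0.85],[0,0,0,0,0,0.04,0.85],[0,0,0,0,0,0,0.85],[0,0,0,0,0,0,0.85]]'
```

```text
clock: 7.83
eef_pos: [553.2, 76.8, 129.5]
tcp_rot: [-3.141, 0.0, 1.637]
contact_force: [-0.2, 0.4, -0.2]
opening: 0.264
grasp_force: 39.2
clock: 8.17
eef_pos: [553.4, 76.8, 127.2]
tcp_rot: [-3.141, 0.0, 1.637]
contact_force: [0.4, 0.1, -0.7]
opening: 0.262
grasp_force: 39.2
```

```bash
python3 -m inch '[[0,0,0,0,0,0.03,0.85],[0,0,0,0,0,0.03,0.85],[0,0,0,0,0,0,0.85]]'
python3 -m inch '[[0,0,0,0,0,0.03,0.85],[0,0,0,0,0,0,0.85],[0,0,0,0,0,0,0.85]]'
```

```text
clock: 8.42
eef_pos: [553.5, 76.8, 125.9]
tcp_rot: [3.141, -0.0, 1.637]
contact_force: [-0.0, -0.2, 0.6]
opening: 0.265
grasp_force: 39.5
clock: 8.67
eef_pos: [553.5, 76.8, 125.8]
tcp_rot: [3.141, -0.0, 1.637]
contact_force: [-3.5, 0.2, 9.5]
opening: 0.263
grasp_force: 40.2
```

Contact came at 125.8 mm, which is the seated height. Next I'll release, lift and check the gland and the stand edge in the same picture.

```bash
python3 -m inch '[[0,0,0,0,0,-0.02,0.7],[0,0,0,0,0,0,0.6],[0,0,0,0,0,0,0.4],[0,0,0,0,0,0,0.4],[0,0,0,0,0,-0.3,0.4],[0,0,0,0,0,-0.6,0.4],[0,0,0,0,0,-1,0.3],[0,0,0,0,0,-1,0.25]]'
python3 -m inch '[[0,0,0,0,0,-1,0.25],[0,0,0,0,0,-0.6,0.25],[0,0,0,0,0,0,0.25],[0,0,0,0,0,0,0.25]]'
python3 - <<'E'
from hole import *
f=grab('wrist'); save(f,'w4.png'); W=xyz(f);z=W[...,2];print(r.sense()['eef_pos'])
k=(z>108)&(z<150)&(np.hypot(W[...,0]-552.9,W[...,1]-76.1)<20)
P=W[k]; t=P[P[:,2]>P[:,2].max()-6]; print('gland',len(P),np.percentile(P[:,2],[50,90,98]),t.mean(0),np.ptp(t,0))
pl=(z>94)&(z<99)&(W[...,1]<95); print('plate z',np.median(z[pl]))
E
```

```text
clock: 9.33
eef_pos: [552.8, 76.7, 198.6]
tcp_rot: [-3.14, 0.0, 1.637]
contact_force: [0.2, -0.4, 1.2]
opening: 0.752
grasp_force: 0.0
clock: 9.67
eef_pos: [553.9, 76.8, 239.1]
tcp_rot: [3.139, -0.0, 1.637]
contact_force: [-0.2, -0.3, -0.3]
opening: 0.749
grasp_force: 0.0
[553.17085495  76.76115509 237.95014007]
gland 966 [129.87369281 133.50742062 134.21318013] [553.70347093  77.89841699 132.27827273] [22.26382273 22.42921926  5.99691447]
plate z 96.74917841035511
```

View pics/w4.png

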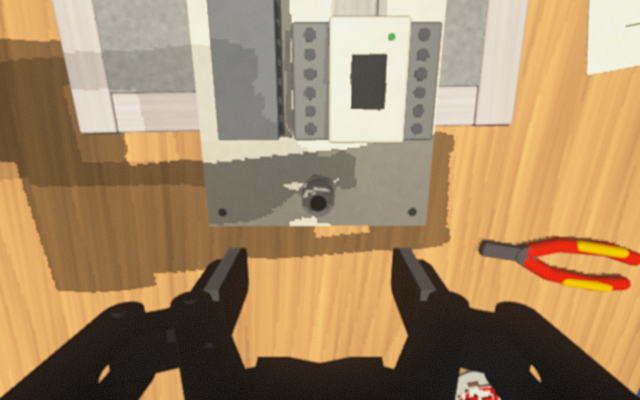

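The gland stands home at (318,195), its top at about 132–133 mm. The stand edge shows at about (80–195, 133) and (440–512, 125). I'll fit both edges.

```bash
cat > edges.py <<'E'
from hole import *
def edge(f,W,u0,u1,zlo,zhi,z,rmax=400):
    v=[]
    for u in range(u0,u1,3):
        c=np.where((W[:rmax,u,2]>zlo)&(W[:rmax,u,2]<zhi))[0]
        if len(c): v.append((u,c.max()+.5))
    return plane(f,v,z)
E
python3 - <<'E'
from edges import *
f=load('wrist'); W=xyz(f)
q=np.r_[edge(f,W,85,190,86,94,90,200),edge(f,W,450,508,86,94,90,200)]
for _ in range(3):
    p=np.polyfit(q[:,0],q[:,1],1); e=q[:,1]-np.polyval(p,q[:,0]); q=q[abs(e)<max(1.,2*e.std())]
print('stand edge yaw',np.degrees(np.arctan(p[0])),'y at x=540',np.polyval(p,540),e.std(),len(q),q[:,0].min(),q[:,0].max())
g=edge(f,W,215,425,93.5,99,96,240); pg=np.polyfit(g[:,0],g[:,1],1); print('plate front yaw',np.degrees(np.arctan(pg[0])),np.polyval(pg,553))
# plate left side
rows=[(np.where((W[v,:300,2]>93.5)&(W[v,:300,2]<99))[0].min()-.5,v) for v in range(150,220,3)]
s=plane(f,rows,96); print('plate side yaw',np.degrees(np.arctan2(*(np.polyfit(s[:,1],s[:,0],1)[:1]*-1,1))), s.mean(0))
E
```

```text
stand edge yaw 4.881753368447069 y at x=540 123.95407977359315 0.48200647601332713 55 367.5992102598793 698.305074031672
plate front yaw 4.128268142460788 46.1889935479603
plate side yaw [3.959066] [462.76186291  74.68210416]
```

```bash
python3 -m inch '[[0,0,0,0.5,-0.1,0,0.25],[0,0,0,0.9,-0.14,0,0.25],[0,0,0,0.9,-0.14,0,0.25],[0,0,0,0.9,-0.14,0,0.25],[0,0,0,0.9,-0.14,0,0.25],[0,0,0,0.9,-0.14,0,0.25],[0,0,0,0.9,-0.14,0,0.25],[0,0,0,0.9,-0.14,0,0.25]]'
python3 -m inch '[[0,0,0,0.9,-0.14,0,0.25],[0,0,0,0.9,-0.14,0,0.25],[0,0,0,0.9,-0.14,0,0.25],[0,0,0,0.9,-0.14,0,0.25],[0,0,0,0.9,-0.14,0,0.25],[0,0,0,0.57,-0.12,0.5,0.25],[0,0,0,0,0,0,0.25],[0,0,0,0,0,0,0.25]]'
python3 - <<'E'
from edges import *
f=grab('wrist'); save(f,'w5.png'); W=xyz(f);z=W[...,2];T=r.sense()['eef_pos'];print(T,r.sense()['tcp_rot'])
k=(z>131)&(z<141)&(W[...,0]<540)
P=W[k]; 
for a in range(int(np.nanmin(P[:,1])),int(np.nanmax(P[:,1])),12):
    s=P[abs(P[:,1]-a)<6]; 
    if len(s)>5: print(a,len(s),np.percentile(s[:,0],[1,99]).round(1),s[:,0].mean().round(1))
E
```

```text
clock: 10.38
eef_pos: [513.8, 246.0, 236.6]
tcp_rot: [-3.139, 0.001, 1.637]
contact_force: [-0.3, 0.4, -0.1]
opening: 0.748
grasp_force: 0.0
clock: 11.05
eef_pos: [485.0, 369.5, 223.2]
tcp_rot: [-3.138, 0.002, 1.639]
contact_force: [-0.8, 0.1, 0.2]
opening: 0.752
grasp_force: 0.0
[485.60656243 369.06440567 223.96434329] [-3.13936955e+00  1.91011262e-03  1.63764642e+00]
251 183 [476.4 507.2] 491.6
263 727 [475.3 514.7] 495.0
275 763 [474.8 514. ] 494.4
287 785 [474.2 513.1] 493.6
299 836 [472.8 512.4] 492.7
311 865 [472.3 511.4] 492.0
323 909 [471.8 510.9] 491.4
335 948 [470.5 509.7] 490.1
347 985 [470.  509.1] 489.5
359 1037 [469.2 508.1] 488.6
371 1087 [468.3 507.5] 487.9
383 1127 [467.6 506.5] 486.9
395 1201 [466.5 505.9] 486.2
407 761 [466.2 504.9] 486.7
```

View pics/w5.png

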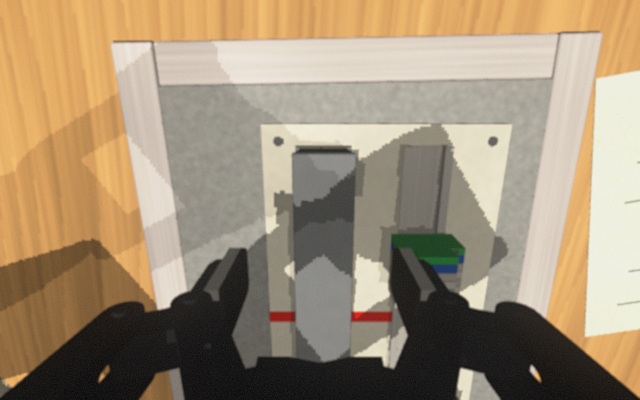

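The duct top runs from (325,150) to (325,360), between the open fingers. The tape shows at row 316, with the terminals at (430,250) to the right. I'm going down to grip.

```bash
python3 -m inch '[[0,0,0,0.12,0.09,0.8,0.25],[0,0,0,0,0,0.8,0.25],[0,0,0,0,0,0.8,0.25],[0,0,0,0,0,0.8,0.25],[0,0,0,0,0,0.4,0.25],[0,0,0,0,0,0,0.25],[0,0,0,0,0,0,0.25]]'
```

```text
clock: 11.68
eef_pos: [488.7, 372.2, 135.6]
tcp_rot: [-3.141, 0.001, 1.636]
contact_force: [0.5, 0.9, 0.4]
opening: 0.753
grasp_force: 0.0
```

```bash
python3 -m inch '[[0,0,0,0,-0.04,0.2,0.25],[0,0,0,0,0,0.2,0.25],[0,0,0,0,0,0,0.3],[0,0,0,0,0,0,0.45],[0,0,0,0,0,0,0.6],[0,0,0,0,0,0,0.6],[0,0,0,0,0,0,0.6],[0,0,0,0,0,0,0.6]]' 70
python3 - <<'E'
from edges import *
for n in('scene','side'):
    f=grab(n); W=xyz(f); px=f['pixels'].astype(int)
    red=(px[...,0]-px[...,1]>60)&(px[...,0]-px[...,2]>60)&(abs(W[...,2]-96)<4)&(W[...,0]>430)&(W[...,0]<660)
    P=W[red]; p=np.polyfit(P[:,0],P[:,1],1); print(n,len(P),P.mean(0),np.degrees(np.arctan(p[0])))
    k=(abs(W[...,2]-90.5)<2.5)
print(r.sense())
E
```

```text
clock: 12.35
eef_pos: [487.6, 373.1, 126.1]
tcp_rot: [3.141, -0.0, 1.637]
contact_force: [-1.7, 0.0, 5.3]
opening: 0.456
grasp_force: 72.0
scene 37 [602.07237003 269.6523281   97.30466794] 3.5059689693475087
side 7 [458.62864922 259.47305923  97.26234961] -1.2294705620111714
{'clock': 12.45, 'qpos': array([6.50563887e-01, 4.78144868e-01, 1.75913443e+00, 1.65183879e-04,
       9.03688389e-01, 5.84466367e-01]), 'qvel': array([ 0.00058248,  0.00077503, -0.000827  , -0.00065255, -0.00047233,
       -0.00096468]), 'joint_efforts': array([ -0.15875667, -59.88811612, -27.1506983 ,  -0.2145368 ,
        -0.56008397,  -0.10669403]), 'eef_pos': array([487.61713124, 373.06007041, 126.11780297]), 'tcp_rot': array([ 3.14114307e+00, -4.53105409e-04,  1.63679179e+00]), 'contact_force': array([-1.31707298, -0.62050545,  6.60872265]), 'wrist_torque': array([-0.09543542,  0.35834654, -0.13221909]), 'grasp_force': 72.01976537704468, 'opening': 0.45902088768661203}
```

```bash
python3 -m inch '[[0,0,-0.0015,-0.15,0,0,0.6],[0,0,-0.0015,-0.3,0,0,0.6],[0,0,-0.0015,-0.4,0,0,0.6],[0,0,-0.0015,-0.4,0,0,0.6],[0,0,0,-0.4,0,0,0.6],[0,0,0,-0.3,0,0,0.6],[0,0,0,-0.1,0,0,0.6],[0,0,0,0,0,0,0.6]]'
```

```text
clock: 13.12
eef_pos: [492.0, 321.6, 126.1]
tcp_rot: [3.141, -0.0, 1.656]
contact_force: [-0.1, -0.9, 5.8]
opening: 0.46
grasp_force: 72.4
```

```bash
python3 -m inch '[[0,0,0,-0.2,0,0.01,0.6],[0,0,0,-0.4,0,0.01,0.6],[0,0,0,-0.4,0,0,0.6],[0,0,0,-0.4,0,0,0.6],[0,0,0,-0.2,0,0,0.6],[0,0,0,0,0,0,0.6],[0,0,0,0,0,0,0.6]]'
python3 -m inch '[[0,0,0,-0.2,0,0.01,0.6],[0,0,0,-0.4,0,0.01,0.6],[0,0,0,-0.4,0,0,0.6],[0,0,0,-0.3,0,0,0.6],[0,0,0,-0.2,0,0,0.6],[0,0,0,0,0,0,0.6],[0,0,0,0,0,0,0.6]]'
python3 - <<'E'
from edges import *
f=grab('scene'); save(f,'s2.png'); W=xyz(f); px=f['pixels'].astype(int)
red=(px[...,0]-px[...,1]>60)&(px[...,0]-px[...,2]>60)&(abs(W[...,2]-96)<6)&(W[...,0]>430)&(W[...,0]<680)
P=W[red]; print(len(P),P.mean(0)); v,u=np.where(red); print(u.min(),u.max(),v.min(),v.max())
g=grab('side'); save(g,'sd2.png')
a=cv2.resize(f['pixels'][150:280,300:460,::-1],None,fx=2.5,fy=2.5,interpolation=cv2.INTER_CUBIC)
b=cv2.resize(g['pixels'][130:260,180:340,::-1],None,fx=2.5,fy=2.5,interpolation=cv2.INTER_CUBIC)
cv2.imwrite('pics/both.png',np.hstack([a,b]))
E
```

```text
clock: 13.7
eef_pos: [495.7, 282.0, 126.1]
tcp_rot: [3.14, -0.001, 1.655]
contact_force: [0.4, -0.3, 10.4]
opening: 0.453
grasp_force: 72.9
clock: 14.28
eef_pos: [499.3, 245.3, 126.1]
tcp_rot: [3.139, -0.002, 1.655]
contact_force: [-0.7, 2.2, 14.3]
opening: 0.456
grasp_force: 73.3
60 [600.31815152 143.45310196  97.0124929 ]
370 401 189 210
```

View pics/both.png

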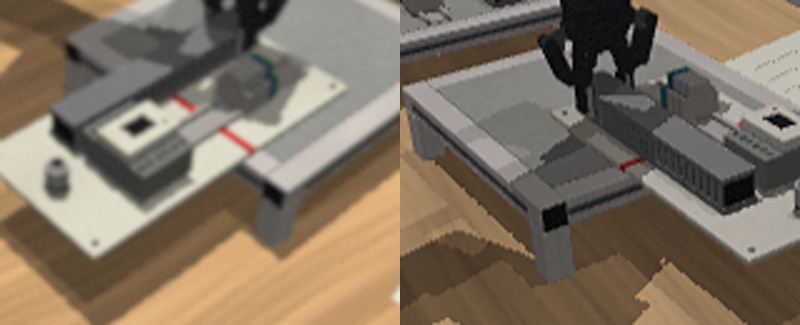

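The picture shows the gland seated at left (57,178). The tape lies just inside the stand's edge on both sides, at (240,140) in the left half and (632,165) in the right half. The plate is level, with about 14 mm to go.

```bash
python3 -m inch '[[0,0,0,-0.15,0,0,0.6],[0,0,0,-0.2,0,0,0.6],[0,0,0,-0.15,0,0,0.6],[0,0,0,-0.05,0,0,0.6],[0,0,0,0,0,0,0.6],[0,0,0,0,0,0,0.6]]'
cat > chk.py <<'E'
from edges import *
def fit(P):
    for _ in range(4):
        p=np.polyfit(P[:,0],P[:,1],1); e=P[:,1]-np.polyval(p,P[:,0]); P=P[abs(e)<max(.8,2*e.std())]
    return p,e.std(),len(P),P[:,0].min(),P[:,0].max()
for n in('scene','side'):
    f=grab(n); W=xyz(f); px=f['pixels'].astype(int); z=W[...,2]
    red=(px[...,0]-px[...,1]>50)&(px[...,0]-px[...,2]>50)&(abs(z-96)<6)&(W[...,0]>430)&(W[...,0]<680)&(W[...,1]>60)&(W[...,1]<200)
    v,u=np.where(red); q=plane(f,np.c_[u,v],96)
    print(n,'tape',len(q),q.mean(0).round(2), fit(q) if np.ptp(q[:,0])>50 else '', q[:,0].min(),q[:,0].max())
    # stand edge: transition of top (z~90) to lower along world -y; look at boundary pixels
    top=(abs(z-90.7)<2.5)&(W[...,0]>335)&(W[...,0]<690)&(W[...,1]<200)&(W[...,1]>90)
    pts=W[top]; b=[]
    for x in range(340,690,6):
        s=pts[abs(pts[:,0]-x)<3]
        if len(s)>2 and (x<430 or x>650): b.append((x,s[:,1].min()))
    b=np.array(b); 
    if len(b)>4: 
        p=fit(b); print('  edge',np.degrees(np.arctan(p[0][0])),p[1:], 'dist of tape mean:',((q[:,1]-np.polyval(p[0],q[:,0])).mean()*np.cos(np.arctan(p[0][0]))), 'y540',np.polyval(p[0],540))
s=r.sense(); T=s['eef_pos']; print(T,s['tcp_rot'],s['contact_force'],'d_tcp',(T[0]-540)*-.0851+(T[1]-123.95)*.9964)
E
python3 chk.py
```

```text
clock: 14.88
eef_pos: [500.5, 232.4, 126.1]
tcp_rot: [3.139, -0.003, 1.655]
contact_force: [-1.6, 7.8, 13.3]
opening: 0.455
grasp_force: 73.1
scene tape 79 [599.39 131.4 ] (array([7.94979064e-02, 8.37513299e+01]), np.float64(3.3890522137178376), 79, np.float64(533.9559001700374), np.float64(644.7343551533563)) 533.9559001700374 644.7343551533563
  edge 4.973062593539679 (np.float64(1.1149405506654684), 16, np.float64(364.0), np.float64(688.0)) dist of tape mean: 2.1910146820836656 y540 124.03445584236817
side tape 19 [489.22 120.85] (array([ 0.09326063, 76.03574909]), np.float64(2.106471229852386), 17, np.float64(462.93840564893696), np.float64(615.9457519593859)) 462.7740638972132 615.9457519593859
  edge 10.937839447270159 (np.float64(2.364256895715821), 17, np.float64(364.0), np.float64(682.0)) dist of tape mean: -9.881446557243162 y540 140.72793204534582
[500.44788926 232.39576374 126.0988846 ] [ 3.13879692e+00 -2.49811163e-03  1.65495730e+00] [-1.75937338  6.4589452  13.95774973] d_tcp 111.4212436093848
```

```bash
cat > prof.py <<'E'
from edges import *
def sample(f,x,y,z):
    M=np.linalg.inv(f['cam_to_world']); P=np.c_[x,y,np.full(len(x),z),np.ones(len(x))]@M.T
    u=P[:,0]/P[:,2]*f['f']+f['cx']; v=P[:,1]/P[:,2]*f['f']+f['cy']
    return cv2.remap(f['pixels'],u.astype(np.float32)[None],v.astype(np.float32)[None],cv2.INTER_LINEAR)[0].astype(float)
d=np.arange(-25,25,.5)
def prof(f,xs,z):
    return np.mean([sample(f,x-.0851*d*1,123.95+.0854*(x-540)+.9964*d,z) for x in xs],0)
if __name__=='__main__':
  for n,tx,ex in(('scene',[(597,612),(612,625),(625,636)],[(652,665),(665,680)]),('side',[(464,468),(468,473)],[(395,420),(420,445)])):
    f=load(n)
    for a,b in tx:
        p=prof(f,np.linspace(a,b,8),96); w=np.clip(p[:,0]-p[:,1:].mean(1)-25,0,None); print(n,'tape',a,b,'centroid',((w*d).sum()/w.sum()).round(2),w.max().round(), 'width',(w.sum()*.5/w.max()).round(1))
    for a,b in ex:
        p=prof(f,np.linspace(a,b,8),90).mean(1); g=cv2.GaussianBlur(np.gradient(p)[None],(0,0),3)[0]; k=g.argmax(); print(n,'edge',a,b,d[k],g.max().round(1),'min at',d[g.argmin()],g.min().round(1)); print(p[::6].round().tolist())
  f=load('wrist'); W=xyz(f); px=f['pixels'].astype(int)
  red=(px[...,0]-px[...,1]>60)&(px[...,0]-px[...,2]>60); red[:290]=0; red[340:]=0
  v,u=np.where(red); q=plane(f,np.c_[u,v],96); o=np.array([541.9,235.7]); yv=np.array([-.0689,.9976])
  print('w5 tape plate-y',((q-o)@yv).mean(),q.mean(0),len(q))
E
python3 prof.py
```

```text
scene tape 597 612 centroid 2.75 73.0 width 9.1
scene tape 612 625 centroid 2.25 96.0 width 9.4
scene tape 625 636 centroid 2.21 98.0 width 9.7
scene edge 652 665 -1.0 5.9 min at -16.0 -1.7
[75.0, 78.0, 74.0, 64.0, 54.0, 59.0, 75.0, 98.0, 133.0, 167.0, 191.0, 199.0, 199.0, 199.0, 198.0, 198.0, 195.0]
scene edge 665 680 -1.0 6.3 min at -16.0 -1.8
[76.0, 79.0, 76.0, 65.0, 54.0, 54.0, 64.0, 86.0, 122.0, 159.0, 182.0, 190.0, 192.0, 191.0, 191.0, 190.0, 189.0]
side tape 464 468 centroid 0.82 57.0 width 7.6
side tape 468 473 centroid 2.58 49.0 width 8.5
side edge 395 420 -16.0 2.8 min at -25.0 -1.0
[39.0, 34.0, 43.0, 58.0, 76.0, 84.0, 84.0, 87.0, 92.0, 100.0, 102.0, 101.0, 100.0, 100.0, 100.0, 100.0, 100.0]
side edge 420 445 -16.0 3.0 min at -25.0 -1.5
[41.0, 34.0, 43.0, 60.0, 78.0, 85.0, 85.0, 87.0, 93.0, 102.0, 104.0, 103.0, 102.0, 102.0, 102.0, 102.0, 101.0]
w5 tape plate-y 29.06426366494496 [507.38165442 262.45015001] 631
```

```bash
python3 -m inch '[[0,0,0,-0.04,0,0,0.6],[0,0,0,-0.02,0,0,0.6],[0,0,0,0,0,0,0.6],[0,0,0,0,0,0,0.6]]'
python3 chk.py | grep d_tcp; python3 - <<'E'
from prof import *
for n,xs in(('scene',[(600,635)]),('side',[(463,467),(465,470),(468,473)])):
    f=load(n)
    for a,b in xs:
        p=prof(f,np.linspace(a,b,10),96); w=np.clip(p[:,0]-p[:,1:].mean(1)-20,0,None); print(n,'tape',((w*d).sum()/w.sum()).round(2),w[::4].round().tolist())
    for a,b in ([(652,685)] if n=='scene' else [(360,390),(390,420),(420,455)]):
        p=prof(f,np.linspace(a,b,20),90).mean(1); g=cv2.GaussianBlur(np.gradient(p)[None],(0,0),1.5)[0]; k=abs(d)<7; print(n,'edge',d[k][g[k].argmax()],p[k].round().tolist())
f=load('side');g=load('scene')
b=cv2.resize(f['pixels'][155:215,190:300,::-1],None,fx=7,fy=5*1.,interpolation=cv2.INTER_CUBIC)
a=cv2.resize(g['pixels'][170:220,340:450,::-1],None,fx=7,fy=5.5,interpolation=cv2.INTER_CUBIC)
cv2.imwrite('pics/fin.png',np.vstack([a,b])); print(a.shape,b.shape)
E
```

```text
clock: 15.32
eef_pos: [500.5, 231.3, 126.1]
tcp_rot: [3.139, -0.003, 1.655]
contact_force: [-1.3, 9.7, 13.4]
opening: 0.458
grasp_force: 73.1
[500.54735944 231.29796445 126.08628842] [ 3.13875127e+00 -3.08013321e-03  1.65485172e+00] [-1.40230246  9.54422578 13.54620454] d_tcp 110.31893149068658
scene tape 1.33 [0.0, 0.0, 0.0, 0.0, 0.0, 0.0, 0.0, 0.0, 0.0, 10.0, 29.0, 56.0, 83.0, 96.0, 88.0, 64.0, 38.0, 15.0, 1.0, 0.0, 0.0, 0.0, 0.0, 0.0, 0.0]
scene edge -1.0 [65.0, 69.0, 73.0, 77.0, 82.0, 87.0, 92.0, 98.0, 105.0, 111.0, 118.0, 125.0, 132.0, 138.0, 145.0, 151.0, 157.0, 163.0, 168.0, 173.0, 177.0, 180.0, 183.0, 186.0, 188.0, 190.0, 191.0]
side tape -0.84 [0.0, 0.0, 0.0, 0.0, 0.0, 0.0, 0.0, 0.0, 0.0, 10.0, 30.0, 50.0, 58.0, 51.0, 34.0, 13.0, 0.0, 0.0, 0.0, 0.0, 0.0, 0.0, 0.0, 0.0, 0.0]
side tape 0.79 [0.0, 0.0, 0.0, 0.0, 0.0, 0.0, 0.0, 0.0, 0.0, 0.0, 10.0, 39.0, 60.0, 62.0, 48.0, 29.0, 12.0, 0.0, 0.0, 0.0, 0.0, 0.0, 0.0, 0.0, 0.0]
side tape 1.34 [0.0, 0.0, 0.0, 0.0, 0.0, 0.0, 0.0, 0.0, 0.0, 0.0, 4.0, 27.0, 54.0, 60.0, 51.0, 33.0, 14.0, 0.0, 0.0, 0.0, 0.0, 0.0, 0.0, 0.0, 0.0]
side edge -3.0 [27.0, 30.0, 33.0, 37.0, 42.0, 46.0, 51.0, 56.0, 61.0, 65.0, 70.0, 75.0, 79.0, 83.0, 86.0, 89.0, 92.0, 95.0, 97.0, 98.0, 99.0, 99.0, 99.0, 99.0, 99.0, 98.0, 98.0]
side edge 1.0 [84.0, 84.0, 84.0, 85.0, 85.0, 86.0, 86.0, 87.0, 88.0, 89.0, 90.0, 91.0, 92.0, 93.0, 94.0, 96.0, 97.0, 99.0, 100.0, 100.0, 101.0, 101.0, 102.0, 102.0, 101.0, 101.0, 101.0]
side edge 0.0 [85.0, 86.0, 86.0, 86.0, 87.0, 88.0, 88.0, 89.0, 90.0, 91.0, 92.0, 94.0, 95.0, 96.0, 98.0, 99.0, 100.0, 101.0, 102.0, 103.0, 104.0, 104.0, 104.0, 104.0, 104.0, 104.0, 103.0]
(275, 770, 3) (300, 770, 3)
```

View pics/fin.png

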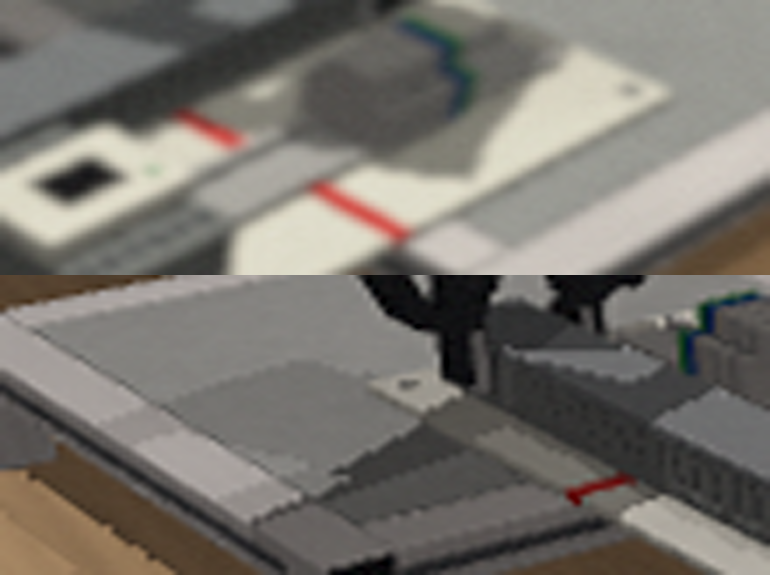

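The tape now continues the stand edge line in both views: (405,237) at the top, and (575,495) beside the profile edge at the bottom. I'll add a last 0.8 mm outward and a slight levelling turn.

```bash
python3 -m inch '[[0,-0.001,0,-0.03,0,0,0.6],[0,0,0,0,0,0,0.6],[0,0,0,0,0,0,0.6],[0,0,0,0,0,0,0.6]]'
python3 -m inch '[[0,0,0,0,0,0,0.6],[0,0,0,0,0,0,0.6],[0,0,0,0,0,0,0.6],[0,0,0,0,0,0,0.6],[0,0,0,0,0,0,0.6],[0,0,0,0,0,0,0.6]]'
python3 chk.py | grep -E "d_tcp|tape"; python3 - <<'E'
from hole import *
f=load('scene'); W=xyz(f); z=W[...,2]
p=(abs(z-96.5)<4)&(W[...,0]>470)&(W[...,0]<655)&(W[...,1]<110)&(W[...,1]>-95); P=W[p]
c,*_=np.linalg.lstsq(np.c_[P[:,:2]-[560,0],np.ones(len(P))],P[:,2],rcond=None); print('overhang plane slopes,z',c,len(P))
g=W[(z>110)&(z<150)&(W[...,1]<-40)&(W[...,1]>-100)&(abs(W[...,0]-562)<25)]; print('gland top',g[:,2].max(),len(g))
print(r.sense())
E
```

```text
clock: 15.75
eef_pos: [500.6, 230.6, 126.1]
tcp_rot: [3.139, -0.0, 1.655]
contact_force: [-1.5, 8.6, 12.9]
opening: 0.457
grasp_force: 73.1
clock: 16.25
eef_pos: [500.6, 230.6, 126.1]
tcp_rot: [3.139, -0.0, 1.655]
contact_force: [-2.1, 9.3, 13.4]
opening: 0.457
grasp_force: 73.1
scene tape 78 [597.25 129.5 ] (array([7.88646857e-02, 8.23944072e+01]), np.float64(3.2114512411729934), 78, np.float64(532.3579866851532), np.float64(644.7343551533563)) 532.3579866851532 644.7343551533563
  edge 4.880195369149015 (np.float64(0.7743199581633339), 14, np.float64(364.0), np.float64(688.0)) dist of tape mean: 0.7783784020133911 y540 123.82703126556852
side tape 21 [494.54 119.83] (array([ 0.09315569, 74.1400719 ]), np.float64(2.469418062705807), 20, np.float64(462.93840564893696), np.float64(615.9457519593859)) 462.7740638972132 615.9457519593859
  edge 10.897310434971743 (np.float64(3.2670932767917606), 16, np.float64(364.0), np.float64(676.0)) dist of tape mean: -11.644634418161132 y540 140.44034800630794
[500.60823482 230.62675103 126.08686961] [ 3.13871344e+00 -1.51310115e-04  1.65475604e+00
[... 181 characters left out ...]
ck': 16.35, 'qpos': array([ 4.29473724e-01,  3.95630317e-01,  1.89973086e+00, -1.11487962e-03,
        8.43471476e-01,  3.46254336e-01]), 'qvel': array([-0.00178233, -0.00042755,  0.00078525,  0.00195648,  0.00053138,
       -0.00128492]), 'joint_efforts': array([-4.84678343e+00, -4.89497960e+01, -2.11674106e+01, -2.61811763e+00,
       -2.23113406e-03, -2.29684305e-01]), 'eef_pos': array([500.60823482, 230.62675103, 126.08686961]), 'tcp_rot': array([ 3.13871344e+00, -1.51310115e-04,  1.65475604e+00]), 'contact_force': array([-2.2914204 ,  9.91061648, 13.17661282]), 'wrist_torque': array([ 1.3804128 ,  1.13469624, -0.28390922]), 'grasp_force': 73.1003987789154, 'opening': 0.4555639443156186}
```

```bash
python3 -c "
from rig import r; print(r.sign_off())"
```

```text
the job is handed in; nothing more can be done
None
```

The job is handed in at about 16 s: gland_20 is seated in the hole and released, the plate is out with the tape along the stand's edge (camera estimates within about 2 mm), and the arm is still holding it level and still.

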